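# Put the microscope optics away in their trays

### The job

Put the loose microscope optics away: the two black eyepieces in the blue tray and the two steel objectives in the yellow tray, one in each compartment, and the wide auxiliary lens in the red tray. Set each down gently, standing upright and flat on the tray's floor, and leave the bottle and the screwdriver between the trays where they are.

Things in the scene. Friction and masses are not known exactly. Their poses are not given: they have to be found in the camera images.
- eyepiece_1_center (a point): One eyepiece of a stereo microscope, black, upright, with a brass band and, seen from above, a brass ring round a small lens: 34 mm diameter (30 mm over its lowest 12 mm), 44 mm tall. Belongs in the blue tray. The point is its centre, 22 mm above its underside; z is its upright axis.
- eyepiece_2_center (a point): The other, identical eyepiece of a stereo microscope, black, upright, with a brass band and, seen from above, a brass ring round a small lens: 34 mm diameter (30 mm over its lowest 12 mm), 44 mm tall. Belongs in the blue tray. The point is its centre, 22 mm above its underside; z is its upright axis.
- objective_1_center (a point): One microscope objective, bright steel with a red ring round its side and another round its nose (seen from above: silver with a red ring), standing on its thread with its nose up: 28 mm diameter up to 30 mm, then tapering to 16 mm at the top, 44 mm tall. Belongs in the yellow tray. The point is its centre, 22 mm above its underside; z is its upright axis.
- objective_2_center (a point): The other, identical microscope objective, bright steel with a red ring round its side and another round its nose (seen from above: silver with a red ring), standing on its thread with its nose up: 28 mm diameter up to 30 mm, then tapering to 16 mm at the top, 44 mm tall. Belongs in the yellow tray. The point is its centre, 22 mm above its underside; z is its upright axis.
- lens_center (a point): Auxiliary lens: a low, wide aluminium disc with a black band round its side and a dark blue coated glass on top, 46 mm diameter, 24 mm tall, lying flat. Belongs in the red tray. The point is its centre, 12 mm above its underside; z is its axis.
- tray_blue: Blue tray, fixed to the bench, open above, 104 mm (its x) by 138 mm (its y) by 16 mm tall, floor and outer walls 4 mm thick, so its inner floor lies 4 mm above the bench and its walls stand 12 mm over that. A wall 4 mm thick across its middle, along its x, parts it into two compartments side by side, each 96 mm (x) by 63 mm (y), with centres at y = -33.5 and +33.5 mm. The origin is the centre of its underside.
- tray_yellow: Yellow tray, fixed to the bench, open above, 104 mm (its x) by 138 mm (its y) by 16 mm tall, floor and outer walls 4 mm thick, so its inner floor lies 4 mm above the bench and its walls stand 12 mm over that. A wall 4 mm thick across its middle, along its x, parts it into two compartments side by side, each 96 mm (x) by 63 mm (y), with centres at y = -33.5 and +33.5 mm. The origin is the centre of its underside.
- tray_red: Red tray, fixed to the bench, open above, 104 mm (its x) by 138 mm (its y) by 16 mm tall, floor and outer walls 4 mm thick, so its inner floor lies 4 mm above the bench and its walls stand 12 mm over that. One single compartment, 96 mm (x) by 130 mm (y). The origin is the centre of its underside.
- bottle_center (a point): Small amber bottle with a white cap, 28 mm diameter, 55 mm tall, standing in a gap between two trays; to be left alone. The point is its centre.
- screwdriver: Screwdriver with an orange handle, 130 mm long, lying in the other gap between two trays, roughly along the bench's x; to be left alone. Its x axis runs along it towards the blade.
There are look-alikes about, which are no part of the job. Leave any green look-alike of the part that bears eyepiece_1_center alone.

How it is judged (in metres and radians):
At the end, for the whole second after the job is handed in: Eyepieces upright in the blue tray and objectives in the yellow, one per compartment (within 34 mm of its middle along tray x, 19 mm along y); lens flat in the red tray (34, 45 mm of its middle); all on the floor within 4 mm, tilted under 7 degrees, at rest (((x of eyepiece_1_center in the frame of tray_blue between -0.034 and 0.034 m and y of eyepiece_1_center in the frame of tray_blue between 0.0145 and 0.0525 m and z of eyepiece_1_center in the frame of tray_blue between 0.022 and 0.03 m and angle between each of eyepiece_1_center, eyepiece_2_center's own z axis and vertical below 0.12 rad and x of eyepiece_2_center in the frame of tray_blue between -0.034 and 0.034 m and y of eyepiece_2_center in the frame of tray_blue between -0.0525 and -0.0145 m and z of eyepiece_2_center in the frame of tray_blue between 0.022 and 0.03 m) or (x of eyepiece_1_center in the frame of tray_blue between -0.034 and 0.034 m and y of eyepiece_1_center in the frame of tray_blue between -0.0525 and -0.0145 m and z of eyepiece_1_center in the frame of tray_blue between 0.022 and 0.03 m and angle between each of eyepiece_1_center, eyepiece_2_center's own z axis and vertical below 0.12 rad and x of eyepiece_2_center in the frame of tray_blue between -0.034 and 0.034 m and y of eyepiece_2_center in the frame of tray_blue between 0.0145 and 0.0525 m and z of eyepiece_2_center in the frame of tray_blue between 0.022 and 0.03 m)) and ((x of objective_1_center in the frame of tray_yellow between -0.034 and 0.034 m and y of objective_1_center in the frame of tray_yellow between 0.0145 and 0.0525 m and z of objective_1_center in the frame of tray_yellow between 0.022 and 0.03 m and angle between each of objective_1_center, objective_2_center's own z axis and vertical below 0.12 rad and x of objective_2_center in the frame of tray_yellow between -0.034 and 0.034 m and y of objective_2_center in the frame of tray_yellow between -0.0525 and -0.0145 m and z of objective_2_center in the frame of tray_yellow between 0.022 and 0.03 m) or (x of objective_1_center in the frame of tray_yellow between -0.034 and 0.034 m and y of objective_1_center in the frame of tray_yellow between -0.0525 and -0.0145 m and z of objective_1_center in the frame of tray_yellow between 0.022 and 0.03 m and angle between each of objective_1_center, objective_2_center's own z axis and vertical below 0.12 rad and x of objective_2_center in the frame of tray_yellow between -0.034 and 0.034 m and y of objective_2_center in the frame of tray_yellow between 0.0145 and 0.0525 m and z of objective_2_center in the frame of tray_yellow between 0.022 and 0.03 m)) and x of lens_center in the frame of tray_red between -0.034 and 0.034 m and y of lens_center in the frame of tray_red between -0.045 and 0.045 m and z of lens_center in the frame of tray_red between 0.012 and 0.02 m and angle between lens_center's own z axis and vertical below 0.12 rad and linear speed of each of eyepiece_1, eyepiece_2, objective_1, objective_2, lens below 0.02 m/s and angular speed of each of eyepiece_1, eyepiece_2, objective_1, objective_2, lens below 0.2 rad/s); the robot touches nothing.
It fails at once if the bottle or the screwdriver is shifted by more than 25 mm, or the bottle is tipped over (distance of any of bottle_center, screwdriver from where it was at the start of the episode above 0.025 m or angle between bottle_center's own z axis and vertical above 0.5 rad).
It fails at once if an optic is dropped from more than about 3 cm or slammed down (faster than 0.75 m/s while its centre is less than 45 mm above the bench) ((linear speed of eyepiece_1 above 0.75 m/s and height (world z) of eyepiece_1_center below 0.045 m) or (linear speed of eyepiece_2 above 0.75 m/s and height (world z) of eyepiece_2_center below 0.045 m) or (linear speed of objective_1 above 0.75 m/s and height (world z) of objective_1_center below 0.045 m) or (linear speed of objective_2 above 0.75 m/s and height (world z) of objective_2_center below 0.045 m) or (linear speed of lens above 0.75 m/s and height (world z) of lens_center below 0.045 m)).
It also fails if it takes over 112 s, if anything falls off the work surface, if the arm or the gripper's body presses on something with over 40 N, if the wrist force passes 120 N, or if a joint passes its speed limit or range.

### The arm

A 6-joint arm with a two-finger parallel gripper is mounted at the origin on the work surface. World frame = base frame: x ahead of the robot, y to its left, z up, the work surface at z = 0. Lengths are in mm, angles in rad, forces in N, time in s.
With the tool pointing down it reaches from about 350 to 725 mm from the base axis. Payload 4.3 kg.
Tool frame: the origin (TCP) lies on the centre line of the jaws, within the pads' length; the fingertips stand 8 mm ahead of it and the grasp point (between the pads) lies 11 mm behind it; z points along the fingers, y is the line along which they close (so a half turn about z gives the same grasp; the last joint's range is limited). The gripper opens to 85 mm and grips with 20 to 120 N. Pads are 22 mm wide; open, the fingers measure 114 mm over their backs; the gripper's body (76 mm by 85 mm) begins 54 mm behind the grasp point. The pads swing forward as they close: fully open they stand 13 mm farther back than shut.
Start: joints at [-1.399, 0.377, 0.081, 1.274, 0, 1.46], TCP at [159.909, -552.357, 207.129] pointing down, gripper open.
Joint ranges: [-2.72, 2.72], [-0.84, 1.66], [-1.02, 1.22], [-1.77, 2.12], [-1.37, 1.28], [-3.14, 3.14]. Speed limits (rad/s): [2.57, 2.57, 3.14, 3.14, 3.14, 3.14].

### API

Orientations are given as a unit quaternion [x, y, z, w].
In Python, from cell import r gives the robot as it stands.
- The arm moves only by the tool move_arm, never from a script. Its argument "commands" is a list of rows, each a list of 6 numbers: the shift along the tool's x, y, z as a fraction of full scale, then the turn, a rotation vector about the tool's x, y, z as a fraction of full scale. A call has 1 to 12 rows; each row is the pose to reach, as a shift and turn from the pose commanded when the call began, along the tool's axes at that moment; what a row does not reach only later rows make up. Full scale, the value 1, is 100 mm for a shift and 120 degrees for a turn. A row lasts 1/8 s, in which the tool goes at most 62.5 mm and 10.7 degrees, less where a joint would pass 70% of its speed; a pose out of reach is approached as far as the arm can. A call with a number of a shift or a turn outside -1 to 1 is refused whole. A call with a gripper value outside its range is refused whole. "grip" is the closure, from -1 (fully open) to 1 (shut), set as the call begins (left out, the last holds). The fingers move at their own pace and stop on an object; "newtons" is the grip in N (left out, the last holds). Time passes only in rows, so rows that repeat a pose let the fingers close. It gives the time, the measured TCP pose, the force, the opening and the grip force at its end, in the units of the state.
- r.read_state(): the state, without advancing time (a new reading comes with each control period).
- r.camera(name): name is "scene" or "top" or "wrist"; returns the picture (384x512x3 uint8, blue, green, red); there is no depth.
- r.get_calibration(name): a dict with "fx", "fy", "cx", "cy" (pixels), "extrinsics" (4x4, takes a point from camera to world coordinates); the wrist camera has in their place "tool_from_camera" (4x4, takes a point from camera to tool coordinates, whose origin is the TCP and whose axes are the flange's). Camera axes: x right, y down, z forward; pixel columns grow to the right and rows downward; lengths in mm; the calibration is good to about 2 mm. The wrist camera is an equidistant fisheye: a pixel r from the principal point sees the ray r / f radians off the axis. A picture is of the moment at which its call begins: read the wrist's pose just before it. get_calibration takes no time and is no camera call.
- r.sign_off(): hands the job in; it is judged then, once.
The state is a dict: "clock": time; "q": joint angles; "dq": joint speeds; "joint_torque": joint torques, N m; "eef_pos": TCP position; "tool_rot": TCP orientation; "force": force on the tool from outside, world axes, zero at the start; "ft_torque": the same for the moment, N m; "width": opening from 0.0 (shut) to 1.0 (fully open); "grip_force": force on a finger pad.
Only numpy, scipy, OpenCV 4.12 (cv2) and the standard library are available. Lean on these libraries where they do the work, as an engineer would, in place of code of your own. Each camera call takes 0.05 s, during which the arm holds its last target. There are 200 camera calls.

## Working session

There is one attempt and no reset: what is moved stays moved. The work goes in short steps, Python scripts to look and compute and a tool call to move; the robot and the scene stay as the last step left them, time stands still between calls to the robot, and variables do not carry over. Pictures are saved under pics/ and viewed, at most 14 in all, crops included, and the job is handed in when it is done.

Besides the shell and the picture viewer there is one more tool, called after "Emit:" as name([rows], argument=value, ...), one row to a line, values as JSON. move_arm: Moves the arm, as the interface text tells. Shift numbers are shares of 100 mm and turn numbers shares of 120 degrees, none past 1 either way. Its arguments: {"type":"object","properties":{"commands":{"type":"array"},"grip":{"type":"number"},"newtons":{"type":"number"}},"required":["commands"]}

```bash
mkdir -p pics; ls; python3 - <<'E'
from cell import r
import cv2, numpy as np
np.set_printoptions(precision=4,suppress=True)
s=r.read_state();print(s)
for n in("scene","top","wrist"):
    cv2.imwrite(f"pics/{n}0.png",r.camera(n));print(n,r.get_calibration(n))
E
```

```text
pics
{'clock': 0.0, 'q': array([-1.3993,  0.3781,  0.0796,  1.2744,  0.    ,  1.4605]), 'dq': array([ 0.0001, -0.0012,  0.0007, -0.0003,  0.0011,  0.0013]), 'joint_torque': array([  0.0022, -46.3602,  26.9877,   0.0207,  -0.0002,   0.    ]), 'eef_pos': array([ 159.7952, -551.6129,  206.1384]), 'tool_rot': array([ 0.9901,  0.1404, -0.    , -0.001 ]), 'force': array([-0.0564, -0.0238,  0.3345]), 'ft_torque': array([ 0.0578, -0.0355, -0.0415]), 'grip_force': 0.0, 'width': 1.0004660033777057}
scene {'fx': 451.9814868988517, 'fy': 451.9814868988517, 'cx': 256.50288699692135, 'cy': 202.52681534212078, 'extrinsics': array([[ -0.425 ,   0.7287,  -0.537 , 983.3004],
       [  0.9052,   0.342 ,  -0.2523, 236.2529],
       [ -0.0002,  -0.5933,  -0.8049, 747.7261],
       [  0.    ,   0.    ,   0.    ,   1.    ]])}
top {'fx': 414.6364389645168, 'fy': 414.6364389645168, 'cx': 253.7140119479651, 'cy': 183.27560350845997, 'extrinsics': array([[ -0.0286,  -0.9986,   0.0446, 470.1743],
       [ -0.9995,   0.029 ,   0.0091,  -8.8354],
       [ -0.0104,  -0.0443,  -0.999 , 967.1564],
       [  0.    ,   0.    ,   0.    ,   1.    ]])}
wrist {'fx': 297.3186396354542, 'fy': 297.3186396354542, 'cx': 250.48816649717412, 'cy': 191.13202798955305, 'tool_from_camera': array([[   0.0008,   -0.9548,   -0.2974,   76.3695],
       [   1.    ,    0.0007,    0.0004,   -1.3823],
       [  -0.0002,   -0.2974,    0.9548, -166.972 ],
       [   0.    ,    0.    ,    0.    ,    1.    ]])}
```

View pics/top0.png

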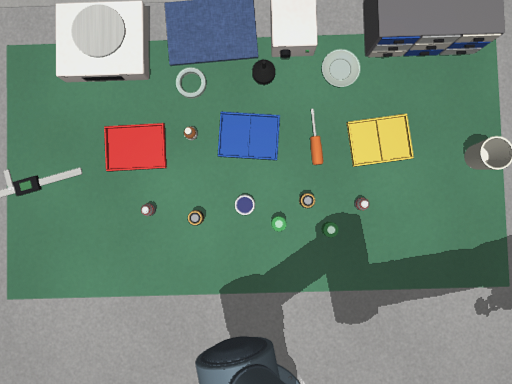

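View pics/scene0.png

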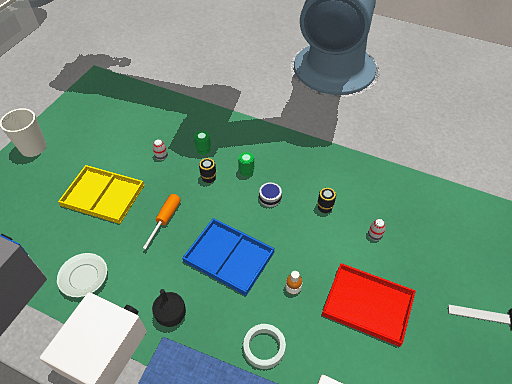

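The top view shows the red tray at (136,147), the bottle at (190,132), the blue tray at (249,136), the screwdriver at (315,140) and the yellow tray at (380,140). The parts are objectives at (148,210) and (363,203), eyepieces at (195,218) and (308,200), and the lens at (245,205). The green look-alikes are at (279,223) and (331,230).

The scene view shows the objectives at (377,229) and (159,149), the eyepieces at (327,199) and (207,169), and the lens at (270,193).

```bash
cat > h.py <<'E'
import cv2, numpy as np
from cell import r
np.set_printoptions(precision=1,suppress=True)
def ray(n,p):
    c=r.get_calibration(n);E=c["extrinsics"]
    d=E[:3,:3]@np.array([(p[0]-c["cx"])/c["fx"],(p[1]-c["cy"])/c["fy"],1])
    return E[:3,3],d/np.linalg.norm(d)
def tri(p,q):
    a,u=ray("top",p);b,v=ray("scene",q)
    s,t=np.linalg.lstsq(np.c_[u,-v],b-a,rcond=None)[0]
    return (a+s*u+b+t*v)/2,np.linalg.norm(a+s*u-b-t*v)
def plane(n,p,z):
    a,d=ray(n,p);return a+d*(z-a[2])/d[2]
def blob(im,p,w):
    """centroid of the non-bench blob at p (bench: green hue, dull, dark)"""
    x,y=p;c=im[y-w:y+w+1,x-w:x+w+1]
    h=cv2.cvtColor(c,cv2.COLOR_BGR2HSV);H,S,V=cv2.split(h)
    bench=(H>60)&(H<90)&(S>90)
    n,l,st,ce=cv2.connectedComponentsWithStats((~bench).astype(np.uint8))
    k=1+np.argmax(st[1:,4]);return ce[k]+[x-w,y-w],st[k]
def tray(im,lo,hi):
    m=cv2.inRange(cv2.cvtColor(im,cv2.COLOR_BGR2HSV),lo,hi)
    m=cv2.morphologyEx(m,cv2.MORPH_OPEN,np.ones((3,3)))
    cs=[c for c in cv2.findContours(m,0,2)[0] if cv2.contourArea(c)>1500]
    return cs
E
python3 - <<'E'
from h import *
T=cv2.imread("pics/top0.png");S=cv2.imread("pics/scene0.png")
for n,p,q in [("objA",(148,210),(377,229)),("objB",(363,203),(159,149)),("eyeA",(195,218),(327,199)),("eyeB",(308,200),(207,169)),("lens",(245,205),(270,193)),("bottle",(190,132),(294,282))]:
    a,sa=blob(T,p,13);b,sb=blob(S,q,17);P,e=tri(a,b)
    print(n,a,sa[2:],b,sb[2:],P,"miss %.1f"%e,np.hypot(*P[:2]))
for n,lo,hi in [("red",(0,150,120),(6,255,255)),("blue",(105,150,90),(120,255,255)),("yel",(22,130,130),(32,255,255))]:
    out=[]
    for nm,im in(("top",T),("scene",S)):
        for c in tray(im,lo,hi):
            R=cv2.minAreaRect(c);ap=cv2.approxPolyDP(cv2.convexHull(c),6,True)[:,0]
            print(n,nm,cv2.contourArea(c),R[0],ap.tolist())
            if nm=="top":
                W=np.array([plane("top",p,16)[:2] for p in cv2.boxPoints(R)])
                print(" centre",W.mean(0),"sides",np.linalg.norm(W[1]-W[0]),np.linalg.norm(W[2]-W[1]),"dirs",np.degrees(np.arctan2(*(W[1]-W[0])[::-1])))
E
```

```text
objA [148.1 208.8] [ 17  16 196] [376.5 229.6] [ 18  22 296] [460.7 242.8  22.6] miss 1.6 520.8159660066208
objB [361.4 203.1] [ 16  16 189] [159.5 149.7] [ 16  22 249] [ 460.2 -243.2   23.2] miss 0.0 520.5256638544637
eyeA [196.6 215.9] [ 19  20 270] [326.  199.6] [ 19  26 384] [441.4 131.8  31.7] miss 3.1 460.7098438156262
eyeB [306.7 199.3] [ 18  20 248] [207.4 169.7] [ 18  25 356] [ 471.9 -117.9   30.7] miss 1.7 486.4345770336327
lens [244.4 204.2] [ 22  22 364] [269.9 194.2] [ 23  25 479] [465.1  22.7  16.9] miss 0.4 465.68602726986205
bottle [190.3 132.6] [ 15  16 181] [293.5 282.8] [ 18  25 323] [632.2 142.3  24.7] miss 1.5 648.0553474419041
red top 2395.0 (136.0323028564453, 146.58154296875) [[163, 124], [165, 167], [109, 170], [108, 126]]
 centre [605.5 269.5] sides 131.43961496563062 103.786671958816 dirs -88.55341445304579
red scene 4317.5 (370.3670654296875, 304.503662109375) [[340, 264], [410, 289], [400, 345], [322, 315]]
blue top 2537.0 (248.3563690185547, 135.37008666992188) [[221, 112], [278, 115], [276, 159], [218, 155]]
 centre [623.7   9.1] sides 103.56653162475362 137.29868822866172 dirs -4.874210858479892
blue scene 3521.5 (227.58616638183594, 254.2735595703125) [[212, 219], [270, 246], [246, 294], [183, 261]]
yel top 2479.5 (379.3100280761719, 139.6699981689453) [[403, 114], [411, 158], [354, 165], [348, 122]]
 centre [ 604.7 -291.7] sides 133.83642517270502 104.46036812173212 dirs -83.55278017153611
yel scene 2445.0 (100.77596282958984, 192.73617553710938) [[87, 166], [142, 181], [118, 222], [60, 205]]
```

Emit:
move_arm([
  [0.92,-0.67,0,0,0,-0.6155],
  [0.92,-0.67,0,0,0,-0.6155],
  [0.92,-0.67,0,0,0,-0.6155],
  [0.92,-0.67,0,0,0,-0.6155],
  [0.92,-0.67,0,0,0,-0.6155],
  [0.92,-0.67,0,0,0,-0.6155],
  [0.92,-0.67,0,0,0,-0.6155],
  [0.92,-0.67,0,0,0,-0.6155],
  [0.92,-0.67,0,0,0,-0.6155],
  [0.92,-0.67,0,0,0,-0.6155],
], grip=-1, newtons=30)

```text
clock: 1.4
eef_pos: [229.6, -462.4, 207.1]
tool_rot: [0.708, 0.707, 0.0, -0.0]
force: [0.2, 0.4, -0.4]
width: 1.0
grip_force: 0.0
```

Emit:
move_arm([
  [0.73,0.77,0,0,0,0],
  [0.73,0.77,0,0,0,0],
  [0.73,0.77,0,0,0,0],
])

```text
clock: 1.78
eef_pos: [308.1, -387.5, 207.2]
tool_rot: [0.706, 0.708, 0.0, -0.0]
force: [-0.9, 1.0, -0.3]
width: 1.002
grip_force: 0.0
```

Emit:
move_arm([
  [0.73,0.77,0,0,0,0],
  [0.73,0.77,0,0,0,0],
  [0.73,0.77,0,0,0,0],
])

```text
clock: 2.15
eef_pos: [384.7, -315.4, 207.1]
tool_rot: [0.706, 0.708, -0.0, 0.0]
force: [-0.0, -0.2, -0.2]
width: 1.001
grip_force: 0.0
```

Emit:
move_arm([
  [0.73,0.77,0.6,0,0,0],
  [0.73,0.77,0.6,0,0,0],
  [0.73,0.77,0.6,0,0,0],
  [0.73,0.77,0.6,0,0,0],
  [0.73,0.77,0.6,0,0,0],
])

```text
clock: 2.78
eef_pos: [460.3, -245.2, 148.0]
tool_rot: [0.708, 0.706, -0.0, 0.001]
force: [0.9, -0.2, -0.1]
width: 0.999
grip_force: 0.0
```

```bash
cat >> h.py <<'E'
from scipy.spatial.transform import Rotation as Ro
def wrist(name):
    s=r.read_state();im=r.camera("wrist");cv2.imwrite(f"pics/{name}.png",im);return s,im
def wray(s,p):
    c=r.get_calibration("wrist");v=np.array([p[0]-c["cx"],p[1]-c["cy"]]);R=np.hypot(*v);t=R/c["fx"]
    d=np.r_[v/max(R,1e-9)*np.sin(t),np.cos(t)];T=c["tool_from_camera"];W=Ro.from_quat(s["tool_rot"]).as_matrix()
    return s["eef_pos"]+W@T[:3,3],W@T[:3,:3]@d
def wplane(s,p,z):
    a,d=wray(s,p);return a+d*(z-a[2])/d[2]
def wpix(s,X):
    c=r.get_calibration("wrist");W=Ro.from_quat(s["tool_rot"]).as_matrix();T=c["tool_from_camera"]
    v=T[:3,:3].T@(W.T@(np.asarray(X)-s["eef_pos"])-T[:3,3]);h=np.hypot(v[0],v[1]);t=np.arctan2(h,v[2])
    return np.array([c["cx"],c["cy"]])+c["fx"]*t*v[:2]/h
E
python3 - <<'E'
from h import *
s,im=wrist("w1")
print(wpix(s,[460,-243,44]),wpix(s,[460,-243,0]))
# tray corners, two views: near/far corners matched by hand from the printed contours
for n,ps in dict(blue=[((278,115),(183,261)),((276,159),(212,219)),((218,155),(270,246)),((221,112),(246,294))],
 yel=[((354,165),(142,181)),((411,158),(87,166)),((403,114),(60,205)),((348,122),(118,222))],
 red=[((163,124),(322,315)),((165,167),(340,264)),((109,170),(410,289)),((108,126),(400,345))]).items():
    P=np.array([tri(*p)[0] for p in ps]);print(n,P.mean(0),P[:,2])
E
```

```text
[250.  181.6] [250.  170.8]
blue [624.7   8.6  14.9] [ 9.3 15.4 25.2  9.7]
yel [ 605.4 -292.3   12.4] [18.8 14.7  8.4  7.8]
red [605.7 270.9  12. ] [ 5.5 14.7 18.1  9.7]
```

View pics/w1.png

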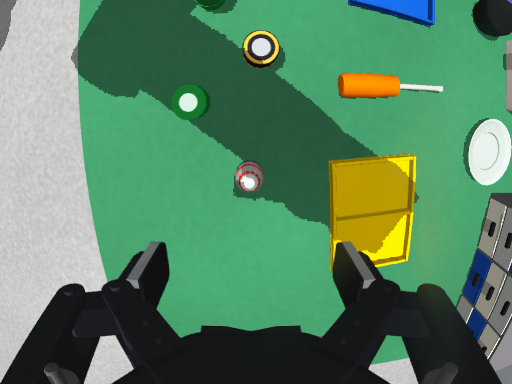

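The wrist view shows the objective at (249,177) with its nose at (249,184). That is 2–3 px from where triangulation predicted, so it is right under the tool. The tray rims come out at about 12–15 mm against 16 given, which agrees. I'll descend now.

Emit:
move_arm([
  [0,0,0.5,0,0,0],
  [0,0,0.95,0,0,0],
  [0,0,1,0,0,0],
])

```text
clock: 3.2
eef_pos: [457.7, -242.6, 44.9]
tool_rot: [0.708, 0.707, -0.001, -0.003]
force: [-0.2, 0.1, -0.7]
width: 1.001
grip_force: 0.0
```

Emit:
move_arm([
  [0,0,0.2,0,0,0],
  [0,0,0.36,0,0,0],
  [0,0,0.36,0,0,0],
  [0,0,0.36,0,0,0],
])

```text
clock: 3.7
eef_pos: [461.8, -244.5, 12.9]
tool_rot: [0.707, 0.707, 0.0, 0.001]
force: [0.2, -0.1, -0.2]
width: 0.999
grip_force: 0.0
```

Emit:
move_arm([
  [0,0,0,0,0,0],
  [0,0,0,0,0,0],
  [0,0,0,0,0,0],
  [0,0,0,0,0,0],
  [0,0,0,0,0,0],
  [0,0,0,0,0,0],
  [0,0,0,0,0,0],
  [0,0,0,0,0,0],
], grip=1)

```text
clock: 4.7
eef_pos: [459.4, -243.5, 11.4]
tool_rot: [0.707, 0.707, -0.001, -0.001]
force: [-3.6, 0.3, 6.1]
width: 0.229
grip_force: 28.0
```

```bash
python3 - <<'E'
from h import *
s,im=wrist("w2")
S=r.camera("scene");c=S[100:200,100:220]
print(s["eef_pos"],s["width"],s["force"])
a=cv2.resize(c,None,fx=4,fy=4,interpolation=2);b=im[150:330,150:350]
b=cv2.resize(b,(400,400));cv2.imwrite("pics/v2.png",np.hstack([cv2.resize(a,(400,400)),b]))
E
```

```text
[ 459.4 -243.5   11.4] 0.22912351128197564 [-3.6  0.3  6.1]
```

View pics/v2.png

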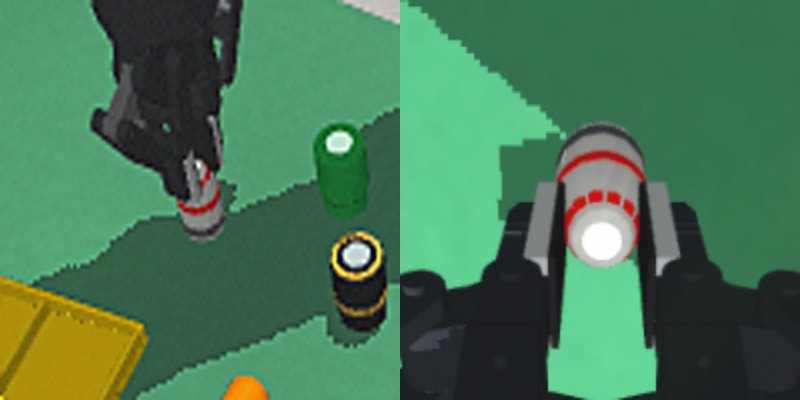

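```bash
python3 - <<'E'
from h import *
s=r.read_state()
for q in [(555,185),(645,185),(550,345),(540,185),(540,262)]:
    p=(150+(q[0]-400)/2,150+q[1]*.45)
    a,d=wray(s,p)
    for dy in(-11,0,11): print(q,dy,a+d*(s["eef_pos"][1]+dy-a[1])/d[1])
E
```

```text
(555, 185) -11 [ 443.5 -254.5   -7.3]
(555, 185) 0 [ 445.5 -243.5   15.8]
(555, 185) 11 [ 447.5 -232.5   38.8]
(645, 185) -11 [ 474.6 -254.5   -7.4]
(645, 185) 0 [ 472.7 -243.5   15.6]
(645, 185) 11 [ 470.9 -232.5   38.7]
(550, 345) -11 [ 447.9 -254.5   70.6]
(550, 345) 0 [ 449.4 -243.5   84. ]
(550, 345) 11 [ 450.8 -232.5   97.4]
(540, 185) -11 [ 438.3 -254.5   -7.2]
(540, 185) 0 [ 441.  -243.5   15.9]
(540, 185) 11 [ 443.6 -232.5   38.9]
(540, 262) -11 [ 442.6 -254.5   37.8]
(540, 262) 0 [ 444.7 -243.5   55.3]
(540, 262) 11 [ 446.9 -232.5   72.8]
```

The crop shows the objective upright between the pads. The pads seem to be on its taper: the opening is about 19 mm and the tips look about 35–39 mm high, so the tips stand farther back than I assumed. I'll test that by opening, going 6 mm lower and closing again. If the pads are on the taper, the opening will grow.

Emit:
move_arm([
  [0,0,0,0,0,0],
  [0,0,0,0,0,0],
  [0,0,0,0,0,0],
  [0,0,0.06,0,0,0],
  [0,0,0.06,0,0,0],
  [0,0,0.06,0,0,0],
], grip=-0.2)

```text
clock: 5.55
eef_pos: [460.5, -243.3, 4.9]
tool_rot: [0.707, 0.707, -0.0, -0.0]
force: [0.4, -1.1, -0.6]
width: 0.6
grip_force: 0.0
```

Emit:
move_arm([
  [0,0,0,0,0,0],
  [0,0,0,0,0,0],
  [0,0,0,0,0,0],
  [0,0,0,0,0,0],
  [0,0,0,0,0,0],
], grip=1)

```text
clock: 6.18
eef_pos: [460.6, -243.5, 5.3]
tool_rot: [0.707, 0.707, -0.0, 0.0]
force: [-1.5, -0.4, 4.5]
width: 0.288
grip_force: 29.7
```

The opening grew from 0.229 to 0.288 on going 6 mm lower, which matches the taper. So at this opening the tips really stand about 29 mm behind the reported TCP. Grasping the cylinder with the tips about 14 mm up needs the TCP near z = -15.

Emit:
move_arm([
  [0,0,0,0,0,0],
  [0,0,0,0,0,0],
  [0,0,0,0,0,0],
  [0,0,0.1,0,0,0],
  [0,0,0.2,0,0,0],
  [0,0,0.2,0,0,0],
  [0,0,0.2,0,0,0],
], grip=-0.2)

```text
clock: 7.05
eef_pos: [460.5, -243.3, -15.1]
tool_rot: [0.707, 0.707, -0.0, -0.0]
force: [-0.3, 0.5, 0.5]
width: 0.605
grip_force: 0.0
```

Emit:
move_arm([
  [0,0,0,0,0,0],
  [0,0,0,0,0,0],
  [0,0,0,0,0,0],
  [0,0,0,0,0,0],
  [0,0,0,0,0,0],
], grip=1)

```text
clock: 7.68
eef_pos: [460.9, -243.6, -14.5]
tool_rot: [0.707, 0.707, -0.0, 0.0]
force: [-1.0, -0.7, 5.3]
width: 0.315
grip_force: 29.9
```

Emit:
move_arm([
  [0,0,-0.3,0,0,0],
  [0,0,-0.8,0,0,0],
  [-0.4,0.5,-0.8,0,0,0],
  [-0.81,1,-0.8,0,0,0],
  [-0.81,1,-0.8,0,0,0],
])

```text
clock: 8.3
eef_pos: [563.7, -327.3, 63.6]
tool_rot: [0.707, 0.707, 0.0, 0.001]
force: [-0.6, 0.3, -1.4]
width: 0.311
grip_force: 30.0
```

Emit:
move_arm([
  [0,0.3,0,0,0,0],
  [0,0.48,0,0,0,0],
  [0,0.48,0,0,0,0],
  [0,0.48,0,0,0,0],
  [0,0.48,0,0,0,0],
])

```text
clock: 8.93
eef_pos: [607.5, -324.1, 65.1]
tool_rot: [0.707, 0.707, -0.0, -0.0]
force: [0.3, -0.2, -0.6]
width: 0.311
grip_force: 30.0
```

```bash
python3 - <<'E'
from h import *
s,im=wrist("w3");print(s["eef_pos"],s["width"],s["force"])
E
```

```text
[ 607.5 -324.1   65.1] 0.3113052516732001 [ 0.3 -0.2 -0.6]
```

View pics/w3.png

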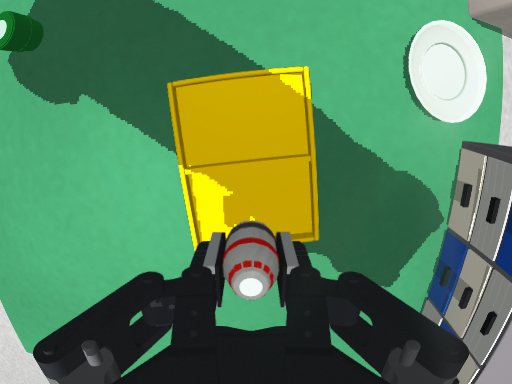

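The objective is held upright at (250,262) over the yellow tray, whose corners are at (168,83), (308,67), (318,241) and about (192,250). The divider is at (185,167)–(312,155).

```bash
python3 - <<'E'
from h import *
s=r.read_state()
P=np.array([wplane(s,p,16)[:2] for p in[(168,83),(308,67),(318,241),(185,167),(312,155)]]);print(P, P[3:].mean(0),(P[0]+P[2])/2)
E
```

```text
[[ 547.5 -231.5]
 [ 649.1 -220.7]
 [ 663.6 -357.4]
 [ 558.2 -295.1]
 [ 653.7 -285.9]] [ 606.  -290.5] [ 605.5 -294.4]
```

Emit:
move_arm([
  [0,0,0.3,0,0,0],
  [0,0,0.55,0,0,0],
  [0,0,0.68,0,0,0],
  [0,0,0.72,0,0,0],
  [0,0,0.75,0,0,0],
  [0,0,0.75,0,0,0],
  [0,0,0.75,0,0,0],
])

```text
clock: 9.85
eef_pos: [609.2, -324.8, -9.1]
tool_rot: [0.707, 0.707, 0.0, 0.001]
force: [0.4, -0.0, -1.8]
width: 0.311
grip_force: 30.0
```

Emit:
move_arm([
  [0,0,0.01,0,0,0],
  [0,0,0.01,0,0,0],
  [0,0,0.01,0,0,0],
  [0,0,0.01,0,0,0],
  [0,0,0,0,0,0],
  [0,0,-0.2,0,0,0],
  [0,0,-0.6,0,0,0],
  [0,0,-0.9,0,0,0],
], grip=-0.2)

```text
clock: 10.85
eef_pos: [609.0, -324.6, 81.8]
tool_rot: [0.707, 0.707, 0.0, 0.001]
force: [-0.8, -0.1, 0.7]
width: 0.601
grip_force: 0.0
```

Emit:
move_arm([
  [0.5,-0.3,0,0,0,0],
  [0.8,-0.5,0,0,0,0],
  [0.8,-0.5,0,0,0,0],
], grip=-1)

```text
clock: 11.22
eef_pos: [556.4, -241.6, 80.0]
tool_rot: [0.706, 0.708, -0.0, -0.002]
force: [-0.0, -0.9, -0.2]
width: 1.004
grip_force: 0.0
```

Emit:
move_arm([
  [0.5,-0.3,0,0,0,0],
  [0.8,-0.5,0,0,0,0],
  [0.8,-0.5,0,0,0,0],
])

```text
clock: 11.6
eef_pos: [507.4, -163.0, 80.1]
tool_rot: [0.706, 0.708, -0.0, -0.001]
force: [0.6, -1.0, 0.8]
width: 1.001
grip_force: 0.0
```

Emit:
move_arm([
  [0.3,-0.3,0,0,0,0],
  [0.46,-0.37,0,0,0,0],
  [0.46,-0.37,0,0,0,0],
  [0.46,-0.37,0,0,0,0],
  [0.46,-0.37,0,0,0,0],
])

```text
clock: 12.22
eef_pos: [472.9, -119.4, 80.3]
tool_rot: [0.707, 0.707, 0.0, 0.001]
force: [-0.4, 0.7, 0.1]
width: 1.002
grip_force: 0.0
```

```bash
python3 - <<'E'
from h import *
s,im=wrist("w4");print(s["eef_pos"])
T=r.camera("top");cv2.imwrite("pics/top1.png",T)
cv2.imwrite("pics/v4.png",np.hstack([im[100:384,100:400],cv2.resize(T[90:190,330:430],(284,284))]))
print(wpix(s,[472,-118,44]))
E
```

```text
[ 472.9 -119.4   80.3]
[249.1 207.6]
```

View pics/v4.png

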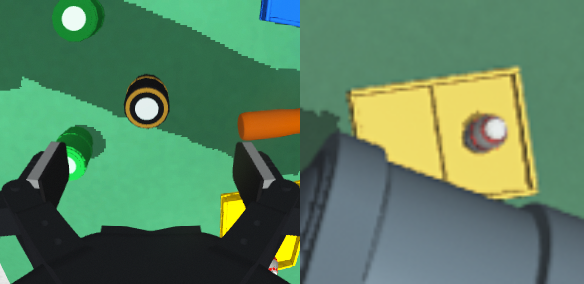

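The crop shows the eyepiece top at full-image (247,209), within 2 px of the prediction. The green look-alike at (175,255) clears the left finger, and the first objective stands in its yellow compartment. I'll descend with the fingers part open.

Emit:
move_arm([
  [-0.01,-0.02,0.2,0,0,0],
  [-0.01,-0.02,0.6,0,0,0],
  [-0.01,-0.02,0.85,0,0,0],
  [-0.01,-0.02,0.95,0,0,0],
  [-0.01,-0.02,0.95,0,0,0],
], grip=-0.4)

```text
clock: 12.95
eef_pos: [469.4, -119.5, -15.1]
tool_rot: [0.707, 0.707, -0.0, -0.0]
force: [0.1, 0.2, -0.9]
width: 0.703
grip_force: 0.0
```

Emit:
move_arm([
  [0,0,0,0,0,0],
  [0,0,0,0,0,0],
  [0,0,0,0,0,0],
  [0,0,0,0,0,0],
  [0,0,0,0,0,0],
  [0,0,0,0,0,0],
], grip=1)

```text
clock: 13.7
eef_pos: [470.9, -120.0, -13.7]
tool_rot: [0.707, 0.707, 0.0, 0.001]
force: [-1.0, 0.1, 6.6]
width: 0.386
grip_force: 30.5
```

Emit:
move_arm([
  [0,0,-0.2,0,0,0],
  [0,0,-0.6,0,0,0],
  [0,0,-0.8,0,0,0],
  [0,0,-0.8,0,0,0],
])

```text
clock: 14.2
eef_pos: [471.1, -119.9, 66.6]
tool_rot: [0.707, 0.707, 0.001, 0.002]
force: [-0.1, 0.1, -1.7]
width: 0.386
grip_force: 30.4
```

Emit:
move_arm([
  [0.3,0.3,0,0,0,0],
  [0.5,0.75,0,0,0,0],
  [0.5,0.75,0,0,0,0],
])

```text
clock: 14.58
eef_pos: [546.9, -68.1, 63.7]
tool_rot: [0.706, 0.708, 0.0, 0.0]
force: [-1.0, 0.1, -2.1]
width: 0.386
grip_force: 30.7
```

Emit:
move_arm([
  [0.3,0.3,0,0,0,0],
  [0.45,0.75,0,0,0,0],
  [0.45,0.75,0,0,0,0],
  [0.45,0.75,0,0,0,0],
  [0.45,0.75,0,0,0,0],
])

```text
clock: 15.2
eef_pos: [617.7, -25.0, 64.5]
tool_rot: [0.707, 0.707, -0.001, -0.001]
force: [0.5, -0.6, -2.6]
width: 0.383
grip_force: 31.0
```

```bash
python3 - <<'E'
from h import *
s,im=wrist("w5");print(s["eef_pos"],s["width"])
E
```

```text
[617.7 -25.   64.5] 0.38349300083624366
```

View pics/w5.png

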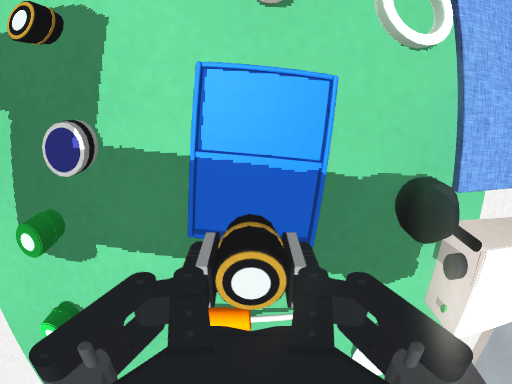

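The eyepiece hangs upright over the near compartment of the blue tray. The tray's far corners are at (198,63) and (336,77), and the divider is near row 157. I'll lower it, release and lift.

Emit:
move_arm([
  [0,0.02,0.3,0,0,0],
  [0,0.02,0.55,0,0,0],
  [0,0.02,0.68,0,0,0],
  [0,0.02,0.72,0,0,0],
  [0,0.02,0.75,0,0,0],
  [0,0.02,0.75,0,0,0],
  [0,0.02,0.76,0,0,0],
  [0,0.02,0.76,0,0,0],
])

```text
clock: 16.25
eef_pos: [622.5, -24.5, -9.6]
tool_rot: [0.707, 0.707, 0.001, 0.001]
force: [-2.5, 0.6, 4.4]
width: 0.388
grip_force: 31.6
```

Emit:
move_arm([
  [0,0,0,0,0,0],
  [0,0,0,0,0,0],
  [0,0,0,0,0,0],
  [0,0,0,0,0,0],
  [0,0,-0.2,0,0,0],
  [0,0,-0.6,0,0,0],
  [0,0,-0.9,0,0,0],
], grip=-0.2)

```text
clock: 17.12
eef_pos: [621.9, -24.4, 80.5]
tool_rot: [0.707, 0.707, 0.0, 0.0]
force: [-0.3, -0.2, 0.5]
width: 0.599
grip_force: 0.0
```

Emit:
move_arm([
  [0.3,-0.5,0,0,0,0],
  [0.78,-0.9,0,0,0,0],
  [0.78,-0.9,0,0,0,0],
])

```text
clock: 17.5
eef_pos: [526.8, 56.2, 78.4]
tool_rot: [0.706, 0.709, -0.001, -0.002]
force: [0.2, -1.6, -0.1]
width: 0.597
grip_force: 0.0
```

Emit:
move_arm([
  [0.5,-0.5,0,0,0,0],
  [0.78,-0.9,0,0,0,0],
  [0.78,-0.9,0,0,0,0],
  [0.78,-0.9,0,0,0,0],
  [0.78,-0.9,0,0,0,0],
], grip=-0.4)

```text
clock: 18.12
eef_pos: [443.6, 131.0, 79.4]
tool_rot: [0.708, 0.707, 0.001, 0.001]
force: [1.0, -0.2, -0.2]
width: 0.696
grip_force: 0.0
```

```bash
python3 - <<'E'
from h import *
s,im=wrist("w6");print(s["eef_pos"],wpix(s,[441,132,44]))
T=r.camera("top")
cv2.imwrite("pics/v6.png",np.hstack([im[100:384,100:400],cv2.resize(T[85:185,200:300],(284,284))]))
E
```

```text
[443.6 131.   79.4] [246.7 208.6]
```

View pics/v6.png

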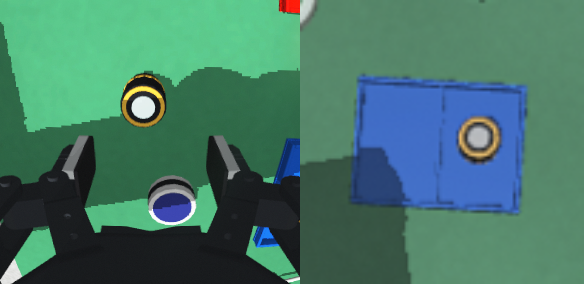

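The placed eyepiece stands centred in its blue compartment. The other eyepiece's top is at full-image (243,206), so I correct by about −4 mm in x and +2 mm in y.

Emit:
move_arm([
  [0.025,-0.04,0.2,0,0,0],
  [0.025,-0.04,0.6,0,0,0],
  [0.025,-0.04,0.85,0,0,0],
  [0.025,-0.04,0.94,0,0,0],
  [0.025,-0.04,0.94,0,0,0],
])

```text
clock: 18.85
eef_pos: [437.7, 133.8, -15.1]
tool_rot: [0.707, 0.707, -0.0, -0.0]
force: [0.5, 0.3, 0.7]
width: 0.702
grip_force: 0.0
```

Emit:
move_arm([
  [0,0,0,0,0,0],
  [0,0,0,0,0,0],
  [0,0,0,0,0,0],
  [0,0,0,0,0,0],
  [0,0,0,0,0,0],
  [0,0,0,0,0,0],
], grip=1)

```text
clock: 19.6
eef_pos: [438.9, 134.2, -13.7]
tool_rot: [0.707, 0.707, 0.001, 0.001]
force: [-0.8, -0.2, 6.1]
width: 0.386
grip_force: 30.2
```

Emit:
move_arm([
  [0,0,-0.2,0,0,0],
  [0,0,-0.6,0,0,0],
  [0,0,-0.8,0,0,0],
  [0,0,-0.8,0,0,0],
])

```text
clock: 20.1
eef_pos: [439.3, 134.4, 66.6]
tool_rot: [0.707, 0.707, 0.002, 0.001]
force: [1.0, -0.4, -2.1]
width: 0.386
grip_force: 30.4
```

Emit:
move_arm([
  [-0.3,0.4,0,0,0,0],
  [-0.46,0.94,0,0,0,0],
  [-0.46,0.94,0,0,0,0],
])

```text
clock: 20.48
eef_pos: [535.4, 86.7, 63.8]
tool_rot: [0.708, 0.706, 0.001, 0.001]
force: [-0.8, 0.5, -2.4]
width: 0.386
grip_force: 30.7
```

Emit:
move_arm([
  [-0.3,0.4,0,0,0,0],
  [-0.46,0.94,0,0,0,0],
  [-0.46,0.94,0,0,0,0],
  [-0.46,0.94,0,0,0,0],
  [-0.46,0.94,0,0,0,0],
  [-0.46,0.94,0,0,0,0],
])

```text
clock: 21.22
eef_pos: [624.4, 42.7, 65.2]
tool_rot: [0.707, 0.707, -0.0, -0.0]
force: [0.8, 0.0, -1.9]
width: 0.386
grip_force: 31.0
```

Emit:
move_arm([
  [0,0,0.3,0,0,0],
  [0,0,0.55,0,0,0],
  [0,0,0.68,0,0,0],
  [0,0,0.72,0,0,0],
  [0,0,0.75,0,0,0],
  [0,0,0.75,0,0,0],
  [0,0,0.76,0,0,0],
  [0,0,0.76,0,0,0],
])

```text
clock: 22.22
eef_pos: [626.5, 42.1, -9.7]
tool_rot: [0.707, 0.707, 0.001, 0.001]
force: [-2.0, -0.5, 5.3]
width: 0.392
grip_force: 31.5
```

Emit:
move_arm([
  [0,0,0,0,0,0],
  [0,0,0,0,0,0],
  [0,0,0,0,0,0],
  [0,0,0,0,0,0],
  [0,0,-0.2,0,0,0],
  [0,0,-0.6,0,0,0],
  [0,0,-0.9,0,0,0],
  [0,0,-0.9,0,0,0],
], grip=-0.2)

```text
clock: 23.22
eef_pos: [628.2, 42.1, 82.0]
tool_rot: [0.707, 0.707, 0.002, 0.002]
force: [0.2, -0.3, -0.5]
width: 0.603
grip_force: 0.0
```

Emit:
move_arm([
  [-0.1,-0.5,0,0,0,0],
  [-0.1,-1,0,0,0,0],
  [-0.1,-1,0,0,0,0],
], grip=-1)

```text
clock: 23.6
eef_pos: [517.2, 32.6, 75.7]
tool_rot: [0.707, 0.707, -0.004, -0.004]
force: [-0.5, 0.4, 0.9]
width: 1.003
grip_force: 0.0
```

Emit:
move_arm([
  [-0.09,-0.4,0,0,0,0],
  [-0.09,-0.61,0,0,0,0],
  [-0.09,-0.61,0,0,0,0],
  [-0.09,-0.61,0,0,0,0],
  [-0.09,-0.61,0,0,0,0],
])

```text
clock: 24.22
eef_pos: [466.1, 23.1, 79.1]
tool_rot: [0.707, 0.707, 0.0, 0.0]
force: [-0.8, -1.0, -0.0]
width: 0.999
grip_force: 0.0
```

```bash
python3 - <<'E'
from h import *
s,im=wrist("w7");print(s["eef_pos"],wpix(s,[465,22.7,24]))
T=r.camera("top")
cv2.imwrite("pics/v7.png",np.hstack([im[100:384,100:400],cv2.resize(T[85:185,200:300],(284,284))]))
E
```

```text
[466.1  23.1  79.1] [248.9 201.4]
```

View pics/v7.png

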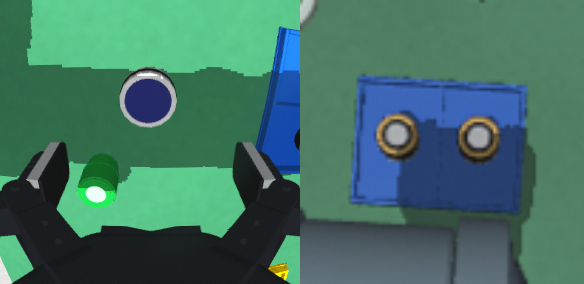

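Both eyepieces stand upright, one in each blue compartment. The lens centre is at full-image (248,204), about 2 mm in −y from the prediction.

Emit:
move_arm([
  [-0.02,-0.01,0.2,0,0,0],
  [-0.02,-0.01,0.6,0,0,0],
  [-0.02,-0.01,0.85,0,0,0],
  [-0.02,-0.01,0.98,0,0,0],
  [-0.02,-0.01,0.98,0,0,0],
], grip=-0.8)

```text
clock: 24.95
eef_pos: [463.2, 21.1, -19.5]
tool_rot: [0.707, 0.707, -0.001, -0.001]
force: [0.1, 0.5, 0.2]
width: 0.899
grip_force: 0.0
```

Emit:
move_arm([
  [0,0,0,0,0,0],
  [0,0,0,0,0,0],
  [0,0,0,0,0,0],
  [0,0,0,0,0,0],
  [0,0,0,0,0,0],
  [0,0,0,0,0,0],
], grip=1)

```text
clock: 25.7
eef_pos: [464.9, 21.0, -17.7]
tool_rot: [0.707, 0.707, 0.001, 0.001]
force: [-1.6, 0.0, 6.3]
width: 0.529
grip_force: 30.5
```

Emit:
move_arm([
  [0,0,-0.2,0,0,0],
  [0,0,-0.6,0,0,0],
  [0,0,-0.8,0,0,0],
  [0,0,-0.8,0,0,0],
])

```text
clock: 26.2
eef_pos: [465.5, 20.9, 62.8]
tool_rot: [0.707, 0.707, 0.001, 0.002]
force: [0.6, -0.1, -1.8]
width: 0.527
grip_force: 31.3
```

Emit:
move_arm([
  [0.5,0.2,0,0,0,0],
  [0.83,0.3,0,0,0,0],
  [0.83,0.3,0,0,0,0],
])

```text
clock: 26.58
eef_pos: [493.4, 105.8, 59.8]
tool_rot: [0.706, 0.708, -0.0, -0.0]
force: [-0.4, 0.3, -1.6]
width: 0.525
grip_force: 31.3
```

Emit:
move_arm([
  [0.5,0.3,0,0,0,0],
  [0.83,0.5,0,0,0,0],
  [0.83,0.5,0,0,0,0],
])

```text
clock: 26.95
eef_pos: [544.2, 188.1, 59.9]
tool_rot: [0.706, 0.708, -0.0, 0.0]
force: [0.1, -0.4, -1.4]
width: 0.524
grip_force: 31.3
```

Emit:
move_arm([
  [0.5,0.4,0,0,0,0],
  [0.83,0.61,0,0,0,0],
  [0.83,0.61,0,0,0,0],
  [0.83,0.61,0,0,0,0],
  [0.83,0.61,0,0,0,0],
  [0.83,0.61,0,0,0,0],
])

```text
clock: 27.7
eef_pos: [604.1, 268.9, 61.2]
tool_rot: [0.707, 0.707, -0.0, -0.0]
force: [-0.1, 0.8, -0.5]
width: 0.521
grip_force: 31.4
```

```bash
python3 - <<'E'
from h import *
s,im=wrist("w8");print(s["eef_pos"],s["width"])
E
```

```text
[604.1 268.9  61.2] 0.5211661998051835
```

View pics/w8.png

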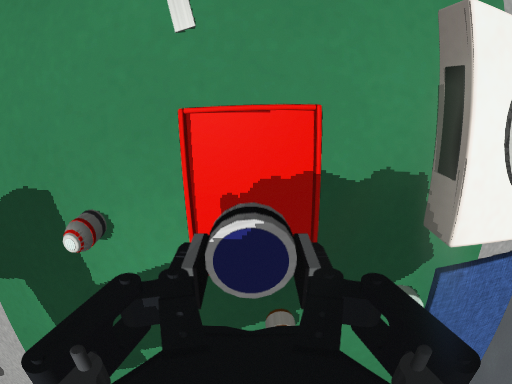

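The lens is held level at (251,255), centred across the red tray, which spans columns 180–322. The bottle at (280,318) is clear. I'll lower and release it with a small opening.

Emit:
move_arm([
  [0,0,0.3,0,0,0],
  [0,0,0.55,0,0,0],
  [0,0,0.68,0,0,0],
  [0,0,0.72,0,0,0],
  [0,0,0.75,0,0,0],
  [0,0,0.75,0,0,0],
  [0,0,0.76,0,0,0],
  [0,0,0.76,0,0,0],
])

```text
clock: 28.75
eef_pos: [605.4, 270.4, -13.6]
tool_rot: [0.707, 0.707, 0.001, 0.0]
force: [-0.9, -0.3, 5.0]
width: 0.521
grip_force: 31.9
```

Emit:
move_arm([
  [0,0,0,0,0,0],
  [0,0,0,0,0,0],
  [0,0,0,0,0,0],
  [0,0,0,0,0,0],
  [0,0,-0.2,0,0,0],
  [0,0,-0.6,0,0,0],
  [0,0,-0.95,0,0,0],
], grip=-0.3)

```text
clock: 29.62
eef_pos: [604.5, 270.1, 81.1]
tool_rot: [0.707, 0.707, -0.0, 0.0]
force: [0.3, 0.3, 0.5]
width: 0.652
grip_force: 0.0
```

Emit:
move_arm([
  [-0.1,-0.5,0,0,0,0],
  [-0.13,-0.8,0,0,0,0],
  [-0.13,-0.8,0,0,0,0],
])

```text
clock: 30.0
eef_pos: [521.7, 256.7, 79.9]
tool_rot: [0.707, 0.707, -0.001, -0.001]
force: [0.5, -0.7, -0.3]
width: 0.648
grip_force: 0.0
```

Emit:
move_arm([
  [-0.13,-0.4,0,0,0,0],
  [-0.14,-0.64,0,0,0,0],
  [-0.14,-0.64,0,0,0,0],
  [-0.14,-0.64,0,0,0,0],
  [-0.14,-0.64,0,0,0,0],
])

```text
clock: 30.62
eef_pos: [462.3, 243.4, 80.2]
tool_rot: [0.707, 0.707, 0.001, 0.0]
force: [-1.1, -0.9, 0.6]
width: 0.649
grip_force: 0.0
```

```bash
python3 - <<'E'
from h import *
s,im=wrist("w9");print(s["eef_pos"],wpix(s,[461,243,44]))
T=r.camera("top")
cv2.imwrite("pics/v9.png",np.hstack([im[100:384,100:400],cv2.resize(T[95:195,90:190],(284,284))]))
E
```

```text
[462.3 243.4  80.2] [248.5 210. ]
```

View pics/v9.png

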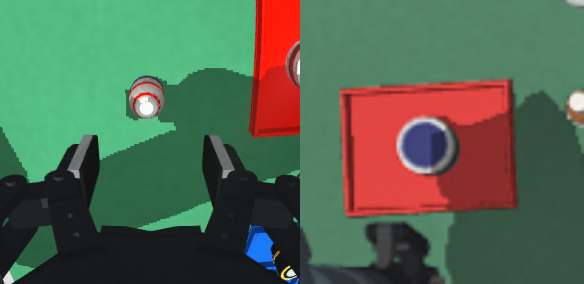

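The lens lies flat in the red tray. The objective's nose is at full-image (246,206), so I correct by −3 mm in x and +3 mm in y.

Emit:
move_arm([
  [0.03,-0.03,0.2,0,0,0],
  [0.03,-0.03,0.6,0,0,0],
  [0.03,-0.03,0.85,0,0,0],
  [0.03,-0.03,0.95,0,0,0],
  [0.03,-0.03,0.95,0,0,0],
])

```text
clock: 31.35
eef_pos: [457.5, 246.0, -15.2]
tool_rot: [0.707, 0.707, -0.0, -0.0]
force: [0.6, -0.1, 0.1]
width: 0.649
grip_force: 0.0
```

Emit:
move_arm([
  [0,0,0,0,0,0],
  [0,0,0,0,0,0],
  [0,0,0,0,0,0],
  [0,0,0,0,0,0],
  [0,0,0,0,0,0],
  [0,0,0,0,0,0],
], grip=1)

```text
clock: 32.1
eef_pos: [459.0, 246.6, -13.6]
tool_rot: [0.707, 0.707, 0.001, 0.001]
force: [-1.4, 0.1, 5.8]
width: 0.313
grip_force: 29.9
```

Emit:
move_arm([
  [0,0,-0.2,0,0,0],
  [0,0,-0.6,0,0,0],
  [0,0,-0.9,0,0,0],
  [0,0,-0.9,0,0,0],
])

```text
clock: 32.6
eef_pos: [459.7, 247.0, 77.4]
tool_rot: [0.707, 0.707, 0.002, 0.001]
force: [1.1, 0.1, -1.5]
width: 0.309
grip_force: 30.1
```

Emit:
move_arm([
  [-0.5,0,0,0,0,0],
  [-0.9,0,0,0,0,0],
  [-0.9,0,0,0,0,0],
])

```text
clock: 32.98
eef_pos: [455.9, 153.8, 73.5]
tool_rot: [0.708, 0.706, -0.002, -0.001]
force: [0.4, 0.6, -0.9]
width: 0.316
grip_force: 30.0
```

Emit:
move_arm([
  [-0.5,0,0,0,0,0],
  [-0.9,0,0,0,0,0],
  [-0.9,0,0,0,0,0],
])

```text
clock: 33.35
eef_pos: [457.0, 64.8, 74.1]
tool_rot: [0.708, 0.706, -0.001, -0.001]
force: [0.4, 0.5, -1.1]
width: 0.312
grip_force: 30.0
```

Emit:
move_arm([
  [-0.5,0,0,0,0,0],
  [-0.9,0,0,0,0,0],
  [-0.9,0,0,0,0,0],
])

```text
clock: 33.72
eef_pos: [457.8, -24.6, 74.5]
tool_rot: [0.708, 0.706, 0.0, -0.0]
force: [0.7, 0.5, -1.1]
width: 0.313
grip_force: 30.0
```

Emit:
move_arm([
  [-0.5,0.2,0,0,0,0],
  [-0.9,0.4,0,0,0,0],
  [-0.9,0.4,0,0,0,0],
])

```text
clock: 34.1
eef_pos: [500.0, -114.7, 74.8]
tool_rot: [0.708, 0.707, 0.001, 0.001]
force: [-0.8, 0.5, -1.5]
width: 0.313
grip_force: 30.1
```

Emit:
move_arm([
  [-0.5,0.2,0,0,0,0],
  [-0.9,0.4,0,0,0,0],
  [-0.9,0.4,0,0,0,0],
])

```text
clock: 34.48
eef_pos: [539.4, -204.2, 74.5]
tool_rot: [0.707, 0.707, 0.0, 0.0]
force: [-0.0, 1.3, -1.5]
width: 0.313
grip_force: 30.1
```

Emit:
move_arm([
  [-0.3,0.4,0,0,0,0],
  [-0.55,0.62,0,0,0,0],
  [-0.55,0.62,0,0,0,0],
  [-0.55,0.62,0,0,0,0],
  [-0.55,0.62,0,0,0,0],
  [-0.55,0.62,0,0,0,0],
])

```text
clock: 35.22
eef_pos: [599.1, -257.8, 75.3]
tool_rot: [0.707, 0.707, -0.0, -0.0]
force: [0.2, -1.0, -1.4]
width: 0.313
grip_force: 30.2
```

```bash
python3 - <<'E'
from h import *
s,im=wrist("w10");print(s["eef_pos"],s["width"],s["force"])
E
```

```text
[ 599.1 -257.8   75.3] 0.3133026572119757 [ 0.2 -1.  -1.4]
```

View pics/w10.png

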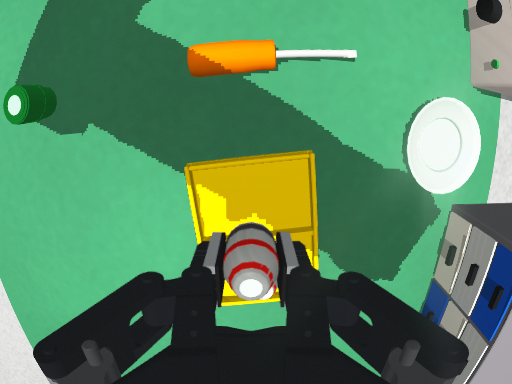

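The objective is upright over the free compartment of the yellow tray (far corners at (186,165) and (313,152)). I'll lower and release it.

Emit:
move_arm([
  [0,0.01,0.35,0,0,0],
  [0,0.01,0.65,0,0,0],
  [0,0.01,0.78,0,0,0],
  [0,0.01,0.82,0,0,0],
  [0,0.01,0.85,0,0,0],
  [0,0.01,0.85,0,0,0],
  [0,0.01,0.86,0,0,0],
  [0,0.01,0.86,0,0,0],
])

```text
clock: 36.28
eef_pos: [601.5, -259.4, -9.6]
tool_rot: [0.707, 0.707, 0.0, 0.001]
force: [-1.9, 0.5, 4.7]
width: 0.311
grip_force: 30.7
```

Emit:
move_arm([
  [0,0,0,0,0,0],
  [0,0,0,0,0,0],
  [0,0,0,0,0,0],
  [0,0,0,0,0,0],
  [0,0,-0.2,0,0,0],
  [0,0,-0.6,0,0,0],
  [0,0,-1,0,0,0],
], grip=-0.2)

```text
clock: 37.15
eef_pos: [600.2, -258.7, 89.7]
tool_rot: [0.707, 0.707, -0.0, -0.0]
force: [1.0, -0.3, -0.4]
width: 0.599
grip_force: 0.0
```

Emit:
move_arm([
  [-0.5,-0.5,0,0,0,0],
  [-0.8,-1,-0.4,0,0,0],
  [-0.8,-1,-0.4,0,0,0],
  [-0.8,-1,-0.4,0,0,0],
])

```text
clock: 37.65
eef_pos: [500.8, -339.6, 129.8]
tool_rot: [0.708, 0.707, 0.0, 0.001]
force: [-0.0, -0.2, -0.7]
width: 0.598
grip_force: 0.0
```

Emit:
move_arm([
  [-0.5,-0.5,0,0,0,0],
  [-0.8,-1,0,0,0,0],
  [-0.8,-1,0,0,0,0],
  [-0.8,-1,0,0,0,0],
  [-0.8,-1,0,0,0,0],
  [-0.8,-1,0,0,0,0],
])

```text
clock: 38.4
eef_pos: [401.9, -417.9, 128.9]
tool_rot: [0.706, 0.708, 0.0, -0.0]
force: [0.4, -0.4, 0.3]
width: 0.602
grip_force: 0.0
```

```bash
python3 - <<'E'
from h import *
T=r.camera("top");S=r.camera("scene");print(r.read_state()["eef_pos"])
t=cv2.resize(T[95:235,90:430],None,fx=2.35,fy=2.35)[:, :800];s=cv2.resize(S[140:330,40:440],(800,270))
cv2.imwrite("pics/v11.png",np.vstack([cv2.resize(t,(800,329)),s]))
E
```

```text
[ 401.5 -418.3  129.1]
```

View pics/v11.png

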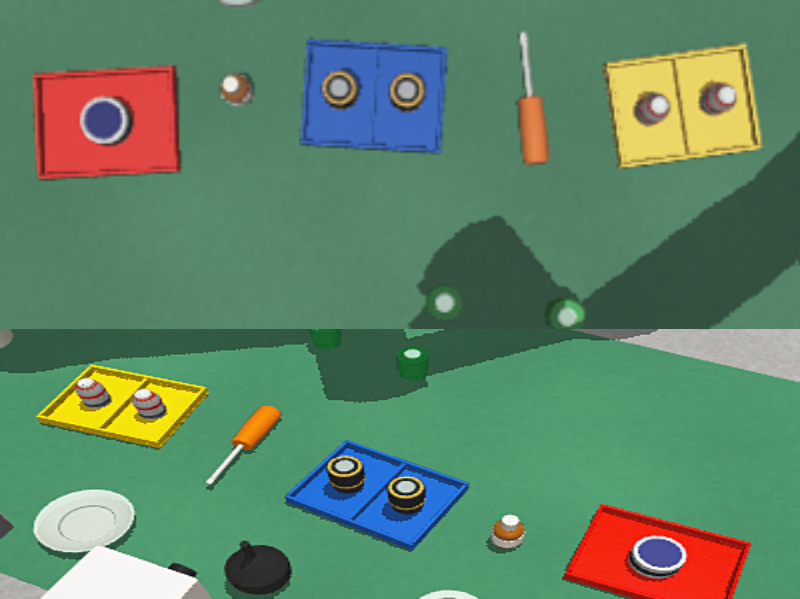

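All five optics stand in place: the eyepieces at (338,88) and (406,90), the objectives at (652,107) and (718,98), and the lens at (105,120). The bottle and screwdriver have not moved. The lean in the lower view comes from the unequal stretch of that crop.

```bash
python3 -c "
from cell import r
print(r.sign_off())"
```

```text
the job is handed in; nothing more can be done
None
```

I handed the job in at about 38 s of the 112 s allowed; the last pictures show each eyepiece and objective upright in its own blue or yellow compartment, the lens flat in the red tray, and the bottle and screwdriver where they were, but the hand-in returned no verdict.

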